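Open the child-safe knife drawer by its hidden catch

ROBOT

A 6-joint arm with a two-finger parallel gripper is mounted at the origin on the work surface. World frame = base frame: x ahead of the robot, y to its left, z up, the work surface at z = 0. Lengths are in m, angles in rad, forces in N, time in s.
With the tool pointing down it reaches from about 0.275 to 0.825 m from the base axis. Payload 4.9 kg.
Tool frame: the origin (TCP) lies between the finger pads; the fingertips stand robot.nose_length ahead of it and the grasp point (between the pads) lies 2 mm behind it (robot.nose_length is the distance from the TCP to the fingertips, in m); z points along the fingers, y is the line along which they close (so a half turn about z gives the same grasp; the last joint's range is limited). The gripper opens to 85 mm and grips with 20 to 120 N. Pads are 22 mm wide; open, the fingers measure 114 mm over their backs; the gripper's body (76 mm by 85 mm) begins 54 mm behind the grasp point. The pads swing forward as they close: fully open they stand 13 mm farther back than shut.
Start: joints at [1.111, 0.326, -0.193, 1.052, 0, 1.437], TCP at [0.176, 0.521, 0.226] pointing down, gripper open.
Joint ranges: [-2.65, 2.65], [-0.97, 1.79], [-1.3, 1.35], [-1.93, 2.1], [-1.47, 1.37], [-3.14, 3.14]. Speed limits (rad/s): [2.57, 2.57, 3.14, 3.14, 3.14, 3.14].

INTERFACE

Orientations are given as a rotation vector (axis times angle).
In Python, from cell import robot gives the robot as it stands. The module is installed in compiled form; this text tells all that it offers.
- The arm moves only by the shell command python3 -m pendant 'ROWS' [OPENING] [FORCE]. ROWS is JSON, a list of rows, each a list of 2 entries, a list of its own where there are three numbers: the shift along the tool's x, y, z normalised to -1 to 1, where 1 is 0.2 m, then the turn, a rotation vector about the tool's x, y, z normalised to -1 to 1, where 1 is 180 degrees. A call has 1 to 12 rows; each row is the pose to reach, as a shift and turn from the pose commanded when the call began, along the tool's axes at that moment, turning the shorter way round; what a row does not reach only later rows make up. A row lasts 1/8 s, in which the tool goes at most 62.5 mm and 10.7 degrees, less where a joint would pass 70% of its speed; a pose out of reach is approached as far as the arm can. A call with a number of a shift or a turn outside -1 to 1 is refused whole. A call with a gripper value outside its range is refused whole. OPENING is the closure in counts, from 0 (fully open) to 255 (shut), set as the call begins (- or left out, the last holds). The fingers move at their own pace and stop on an object; FORCE is the grip in N (left out, the last holds). Time passes only in rows, so rows that repeat a pose let the fingers close. It gives the time, the measured TCP pose, the force, the opening and the grip force at its end, in the units of the state.
- robot.get_obs(): the state, without advancing time (a new reading comes with each control period).
- robot.get_image(name): name is "scene" or "side" or "wrist"; returns (picture, depth): 400x640x3 uint8, red, green, blue; 400x640 float32, m along the optical axis (not along the pixel's ray), 0 where there is no reading.
- robot.camera_info(name): a dict with "vertical_fov" (degrees; the focal length in pixels is half the picture's height over the tangent of half this angle, whatever the lens; pixels are square), "cx", "cy" (the principal point, pixels), "xyz" and "attitude" of the camera in the world; the wrist camera has in their place "hand_eye" (4x4, takes a point from camera to tool coordinates, whose origin is the TCP and whose axes are the flange's). Camera axes: x right, y up, looking along -z (the intrinsics and any distortion apply to the point x, -y, -z); pixel columns grow to the right and rows downward; lengths in m; the calibration is good to about 2 mm. A picture is of the moment at which its call begins: read the wrist's pose just before it. camera_info takes no time and is no camera call.
- robot.hand_in(): hands the job in; it is judged then, once.
The state is a dict: "time": time; "joints": joint angles; "dq": joint speeds; "joint_torque": joint torques, N m; "tcp_pos": TCP position; "ee_rot": TCP orientation; "force": force on the tool from outside, world axes, zero at the start; "moment": the same for the moment, N m; "finger_gap": finger opening in m; "gripper_force": force on a finger pad.
Only numpy, scipy, OpenCV 4.12 (cv2) and the standard library are available. Lean on these libraries where they do the work, as an engineer would, in place of code of your own. Each camera call takes 0.05 s, during which the arm holds its last target. There are 200 camera calls.

TASK

Open the knife drawer in the unit on the worktop. A child-safe catch holds it shut: it sits in a finger pocket cut somewhere in the rail under the overhanging top, out of sight, so feel lightly along the rail until the fingertips drop into the pocket, press the catch in until the drawer springs ajar, then draw the drawer open by at least 10 cm and leave it so. Keep a gentle hand throughout, never pushing on anything with more than about 3 kg of force, and leave the mug, the tea caddy and the oil bottle standing where they are on top.

Things in the scene. Friction and masses are not known exactly. Their poses are not given: they have to be found in the camera images.
- unit: Fixed beech and white drawer unit, 600 mm wide (y), 280 deep, 178 high. Origin on the worktop, below the middle of the rail's flat front face, which is the plane x=0; x points into the unit, z up. The top (18 thick, underside at z=160) overhangs the rail to x=-12. The shut drawer's front covers z=12 to 87, x=-16 to 0.
- rail_mid (a point): Middle of the rail's front face, 125 mm above the worktop. The flat rail reaches from z=90 to 160 and 280 mm to either side. Somewhere along it, its middle within 85 mm of this point, is the finger pocket: 52 wide, from z=94 to 156. The catch plate fills it, 12 mm behind the rail face.
- pocket_reach (a point): Same y as rail_mid, on the rail face 115 mm above the worktop: the height to feel at. Closed fingers leaning about 40 degrees (tips forward and down) touch the rail here with their foremost edge and fit into the pocket under the overhang.
- catch (a joint): The catch plate's travel in m: 0 at rest, 0.008 pushed fully in (straight along the unit's x). Springy: about 3 N to start it, 7 N at 6 mm where the drawer comes free, 8.5 N at the end.
- drawer (a joint): How far the drawer is out, in m, along the unit's -x: 0 shut, 0.20 its stop. Until the catch is pressed in 6 mm it is locked within 2 mm. Then a damped ejector pushes it out about 50 mm, passing below a hand in the pocket; from there it must be drawn, stays where it is left and takes 1 to 5 N.
- drawer_edge (a point): Middle of the inner top edge of the drawer front (87 above the worktop), moving with the drawer. Once ajar there is an open slot about 50 mm wide between this edge and the rail, in which leaning fingertips can hook behind the front from above, 20 mm deep. Inside, a steel bar (top at z=84) crosses the drawer 56 mm behind this edge.
- mug: Blue mug, 82 wide, 95 high, standing on the unit's top; origin at the middle of its underside, z up.
- caddy: Red tea caddy (a can), 90 wide, 125 high, standing on the unit's top; origin at the middle of its underside, z up.
- oil: Amber oil bottle, 62 wide, 190 high, standing on the unit's top; origin at the middle of its underside, z up.
Not all that is in view belongs to the job. What is meant by the mug is not green, and is the larger of those in its own colour. There is more than one size of the caddy; the job needs the larger.

How it is judged:
On the way, in this order (a step that is already met when the one before it is completed fails the run):
1. the catch is pressed in far enough to free the drawer (value of joint catch above 0.005 m).
2. the drawer is drawn open by at least 100 mm (value of joint drawer above 0.1 m), for 0.2 s.
At the end, for the whole second after the job is handed in: the drawer stands at rest, open by at least 100 mm, and the mug, caddy and oil bottle stand upright (within 0.15 rad) on the unit, within 30 mm of where they were (value of joint drawer above 0.1 m and velocity of joint drawer between -0.01 and 0.01 m/s and distance of each of mug, caddy, oil from where it was at the start of the episode below 0.03 m and angle between each of mug, caddy, oil's own z axis and vertical below 0.15 rad); the robot touches nothing.
It fails at once if the fingers press on anything with more than 30 N (contact force between the fingers and anything else above 30 N).
It fails at once if the mug, the caddy or the oil bottle is shifted by more than 40 mm or tipped by more than 0.4 rad (distance of any of mug, caddy, oil from where it was at the start of the episode above 0.04 m or angle between any of mug, caddy, oil's own z axis and vertical above 0.4 rad).
It also fails if it takes over 72 s, if anything falls off the work surface, if the arm or the gripper's body presses on something with over 40 N, if the wrist force passes 120 N, or if a joint passes its speed limit or range.

## Working session

There is one attempt and no reset: what is moved stays moved. The work goes in short steps, Python scripts to look and compute and a shell command to move; the robot and the scene stay as the last step left them, time stands still between calls to the robot, and variables do not carry over. Pictures are saved under pics/ and viewed, at most 10 in all, crops included, and the job is handed in when it is done.

```bash
mkdir -p pics; cat > h.py <<'E'
import numpy as np,cv2
from cell import robot
from scipy.spatial.transform import Rotation as R
def cam(n):
    i=robot.camera_info(n);f=200/np.tan(np.radians(i['vertical_fov'])/2)
    return i,f
def save(n,fn):
    p,d=robot.get_image(n);cv2.imwrite('pics/'+fn,p[:,:,::-1]);np.savez('pics/'+fn+'.npz',p=p,d=d);return p,d
E
python3 - <<'E'
from h import *
for n in('scene','side','wrist'):print(n,robot.camera_info(n))
print(robot.nose_length,robot.get_obs())
a,_=save('scene','s0.png');b,_=save('side','d0.png');c,_=save('wrist','w0.png')
E
```

```text
scene {'vertical_fov': 51.363900703270765, 'cx': 319.205164275843, 'cy': 202.95983831854156, 'xyz': array([ 0.39436171, -0.52870488,  0.89092518]), 'attitude': array([ 0.52977237, -0.10651023, -0.40726834])}
side {'vertical_fov': 43.05753170563215, 'cx': 328.5415884629765, 'cy': 198.1483617195514, 'xyz': array([ 0.48452183, -0.93412021,  1.1168576 ]), 'attitude': array([ 0.69563899, -0.0326292 , -0.0993449 ])}
wrist {'vertical_fov': 63.23668350943233, 'cx': 317.605902065667, 'cy': 197.49719714597092, 'hand_eye': array([[ 1.33062924e-03,  9.65672810e-01,  2.59758067e-01,
         6.46149579e-02],
       [ 9.99998982e-01, -1.15120186e-03, -8.42874874e-04,
        -8.93634017e-04],
       [-5.14907378e-04,  2.59758924e-01, -9.65673359e-01,
        -1.47109817e-01],
       [ 0.00000000e+00,  0.00000000e+00,  0.00000000e+00,
         1.00000000e+00]])}
0.017 {'time': 0.0, 'joints': array([ 1.11082542e+00,  3.26943670e-01, -1.93635895e-01,  1.05199880e+00,
       -4.24057016e-06,  1.43665186e+00]), 'dq': array([ 2.36008572e-04,  3.19189678e-04, -1.30555999e-03,  2.65131035e-05,
        1.10469739e-03, -1.44310810e-03]), 'joint_torque': array([-4.26336214e-05, -4.43398762e+01,  2.62437147e+01,  1.53033121e-02,
       -1.47409819e-04, -5.47965897e-06]), 'tcp_pos': array([0.17573434, 0.52051516, 0.22498223]), 'ee_rot': array([-5.09461895e-01, -3.09948288e+00,  2.67812752e-03]), 'force': array([-0.60199098,  0.02025124, -0.3493979 ]), 'moment': array([-0.03884814,  0.01101302,  0.04744858]), 'gripper_force': 0.0, 'finger_gap': 0.08544565376449964}
```

View pics/s0.png

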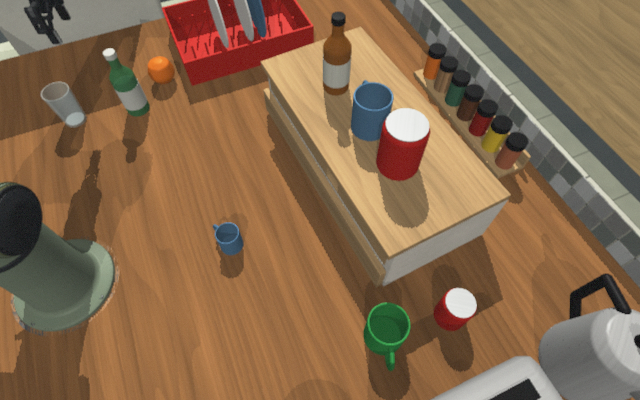

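View pics/d0.png

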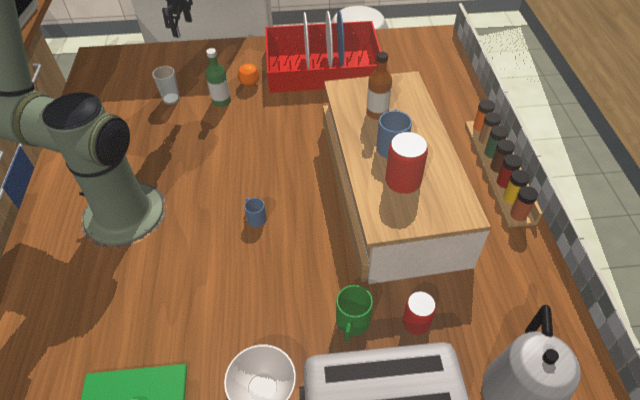

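The scene view shows three mugs: large blue at (372,110), small blue at (228,238) and green at (387,330). There are two red caddies, large at (403,145) and small at (455,309). The amber bottle is at (337,55) and a green bottle at (128,85). The ones meant are the large blue mug, the large caddy and the amber bottle, all on the unit's top. I'll confirm that with a crop and measure the unit.

```bash
cat > unit.py <<'E'
from h import *
def cloud(n,d):
    i,f=cam(n);v,u=np.mgrid[0:400,0:640]
    P=np.stack([(u-i['cx'])/f*d,-(v-i['cy'])/f*d,-d],-1)
    return P@R.from_rotvec(i['attitude']).as_matrix().T+i['xyz']
if __name__=='__main__':
  crop=None
  for n,fn in(('scene','s0'),('side','d0')):
    z=np.load(f'pics/{fn}.png.npz');p,d=z['p'],z['d'];W=cloud(n,d)
    m=(abs(W[...,2]-.178)<.006)&(d>0)
    k,l,s,c=cv2.connectedComponentsWithStats(m.astype(np.uint8));j=1+s[1:,4].argmax()
    Q=W[l==j];r=cv2.minAreaRect(Q[:,:2].astype(np.float32))
    print(n,'top z',np.median(Q[:,2]),r,cv2.boxPoints(r).round(4).tolist())
    t=(abs(W[...,2])<.02)&(d>0);print('table z',np.median(W[t][:,2]))
    hsv=cv2.cvtColor(p,cv2.COLOR_RGB2HSV)
    for nm,lo,hi in(('blue',(95,80,30),(125,255,255)),('red',(0,170,60),(6,255,255))):
      mm=cv2.inRange(hsv,lo,hi)>0
      k,l,s,c=cv2.connectedComponentsWithStats(mm.astype(np.uint8))
      for q in range(1,k):
        if s[q,4]>250:
          w=W[(l==q)&(d>0)];print(nm,c[q].round(),s[q,4],np.median(w,0).round(3),'z',np.percentile(w[:,2],[2,98]).round(3),'x',np.percentile(w[:,0],[2,98]).round(3))
    if n=='scene':
      cv2.imwrite('pics/crop.png',cv2.resize(p[0:350,200:500],None,fx=1.7,fy=1.7)[:,:,::-1])
E
python3 unit.py
```

```text
scene top z 0.17772447220005305 ((0.7601832151412964, 0.012757569551467896), (0.29410257935523987, 0.6029268503189087), 3.7316551208496094) [[0.5938000082969666, 0.30399999022483826], [0.6330999732017517, -0.29760000109672546], [0.9265000224113464, -0.2784999907016754], [0.8873000144958496, 0.323199987411499]]
table z 3.5665312146937467e-06
blue [257.  15.] 377 [0.681 0.598 0.085] z [0.026 0.157] x [0.68  0.682]
blue [370. 110.] 1827 [ 0.737 -0.01   0.241] z [0.184 0.273] x [0.704 0.781]
blue [228. 238.] 646 [ 0.369 -0.051  0.034] z [0.001 0.063] x [0.347 0.393]
red [233.  37.] 7371 [0.564 0.613 0.031] z [0.003 0.086] x [0.423 0.815]
red [479. 125.] 289 [ 1.073 -0.023  0.05 ] z [0.015 0.082] x [1.067 1.092]
red [399. 156.] 1633 [ 0.723 -0.15   0.249] z [0.185 0.295] x [0.707 0.771]
red [447. 317.] 539 [ 0.717 -0.422  0.053] z [0.001 0.086] x [0.711 0.747]
side top z 0.1787371557136201 ((0.7591227293014526, 0.012462377548217773), (0.2940312623977661, 0.6075880527496338), 3.710216522216797) [[0.5928000211715698, 0.3061000108718872], [0.632099986076355, -0.3001999855041504], [0.9254999756813049, -0.28119999170303345], [0.8862000107765198, 0.32510000467300415]]
table z 0.0009223942948500818
blue [ 18. 177.] 950 [-0.483  0.371 -0.199] z [-0.256 -0.149] x [-0.488 -0.478]
red [310.  62.] 4347 [0.545 0.624 0.028] z [0.002 0.087] x [0.424 0.8  ]
```

View pics/crop.png

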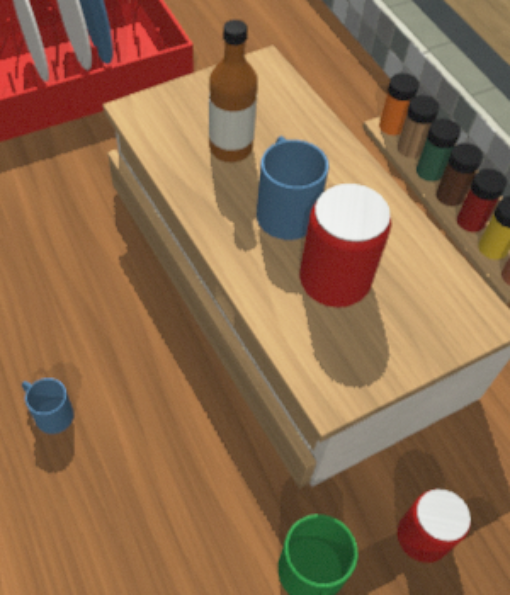

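The crop confirms it: the large blue mug, the large red caddy and the amber bottle stand on the unit. The unit has a yaw of 3.72° and its rail middle is at about (0.626, 0.004). Next is a helper that turns unit-frame targets into rows.

```bash
cat > go.py <<'E'
from h import *
import sys
YAW=np.radians(3.72);O=np.array([.626,.004,0]);U=R.from_euler('z',YAW)
def tool(lean):
    a=np.radians(lean);s,c=np.sin(a),np.cos(a)
    return U*R.from_matrix(np.array([[-c,0,s],[0,1,0],[-s,0,-c]]))
def calc(x,y,z,lean):  # TCP target in unit mm
    o=robot.get_obs();C=R.from_rotvec(o['ee_rot'])
    sh=C.inv().apply(O+U.apply(np.array([x,y,z])/1000)-o['tcp_pos'])/.2
    tr=(C.inv()*tool(lean)).as_rotvec()/np.pi
    return sh.round(3).tolist(),tr.round(4).tolist()
def stat():
    o=robot.get_obs();p=U.inv().apply(o['tcp_pos']-O)*1000
    C=R.from_rotvec(o['ee_rot']);M=U.inv()*C
    tip=p+M.apply([-11,0,17]);z=M.apply([0,0,1])
    print('t',round(o['time'],2),'tcp',p.round(1),'edge',tip.round(1),'lean',round(np.degrees(np.arctan2(z[0],-z[2])),1),'F',U.inv().apply(o['force']).round(1),'gap',round(o['finger_gap']*1000,1))
if __name__=='__main__':
    stat();a=list(map(float,sys.argv[1:]))
    if a: print(calc(*a))
E
python3 go.py -180 0 400 0; python3 -c "
from go import *
o=robot.get_obs()
C=R.from_rotvec(o['ee_rot']);print(C.as_matrix().round(3))"
```

```text
t 0.15 tcp [-415.7  544.8  225.2] edge [-405.5  540.6  208.1] lean -0.0 F [-0.9 -0.   0.2] gap 85.4
([-2.127, -2.071, -0.872], [-0.0004, -0.0001, -0.1244])
[[-0.947  0.32  -0.001]
 [ 0.32   0.947 -0.001]
 [ 0.    -0.001 -1.   ]]
```

```bash
python3 -m pendant '[[[0,0,-0.3],[0,0,0]],[[0,0,-0.6],[0,0,0]],[[0,0,-0.87],[0,0,0]],[[-0.15,-0.15,-0.87],[0,0,0]],[[-0.35,-0.35,-0.87],[0,0,0]],[[-0.55,-0.55,-0.87],[0,0,0]],[[-0.75,-0.75,-0.87],[0,0,-0.04]],[[-0.9,-0.9,-0.87],[0,0,-0.08]],[[-1,-1,-0.87],[0,0,-0.12]],[[-1,-1,-0.87],[0,0,-0.1244]]]' 255 20; python3 go.py -180 0 350 20
```

```text
time: 1.4
tcp_pos: [0.302, 0.2664, 0.3998]
ee_rot: [0.097, -3.14, 0.0]
force: [0.4, 0.8, 0.7]
finger_gap: 0.0
gripper_force: 0.0
t 1.4 tcp [-306.3  282.8  399.8] edge [-295.3  282.8  382.8] lean -0.0 F [0.4 0.8 0.7] gap 0.0
([-0.636, -1.412, 0.249], [-0.0002, -0.1111, -0.0011])
```

```bash
python3 -m pendant '[[[-0.1,-0.2,0],[0,-0.03,0]],[[-0.2,-0.4,0],[0,-0.06,0]],[[-0.3,-0.6,0],[0,-0.09,0]],[[-0.4,-0.8,0],[0,-0.11,0]],[[-0.5,-1,0],[0,-0.11,0]],[[-0.5,-1,0],[0,-0.11,0]]]'; python3 go.py -90 0 250 40
```

```text
time: 2.15
tcp_pos: [0.4151, 0.0729, 0.3996]
ee_rot: [-0.083, 2.795, 0.016]
force: [0.3, 2.1, 0.3]
finger_gap: -0.0002
gripper_force: 0.0
t 2.15 tcp [-206.    82.4  399.6] edge [-189.9   82.3  387.3] lean 19.8 F [0.4 2.  0.3] gap -0.2
([-0.295, -0.41, 0.901], [-0.0007, -0.1123, -0.0017])
```

```bash
python3 -m pendant '[[[-0.05,-0.1,0.2],[0,-0.04,0]],[[-0.1,-0.2,0.4],[0,-0.08,0]],[[-0.2,-0.3,0.6],[0,-0.1123,0]],[[-0.295,-0.41,0.8],[0,-0.1123,-0.0017]],[[-0.295,-0.41,0.9],[0,-0.1123,-0.0017]],[[-0.295,-0.41,0.9],[0,-0.1123,-0.0017]]]'; python3 - <<'E'
from go import *
stat();o=robot.get_obs();p,d=save('wrist','w1.png')
i,f=cam('wrist');v,u=np.mgrid[0:400,0:640];P=np.stack([(u-i['cx'])/f*d,-(v-i['cy'])/f*d,-d],-1)
H=i['hand_eye'];T=P@H[:3,:3].T+H[:3,3]
W=R.from_rotvec(o['ee_rot']).apply(T.reshape(-1,3))+o['tcp_pos']
Q=U.inv().apply(W-O)*1000;g=d.ravel()>0
s=g&(Q[:,2]>105)&(Q[:,2]<145)&(Q[:,0]>-10)&(Q[:,0]<40)
for y in range(-200,200,8):
    m=s&(Q[:,1]>=y)&(Q[:,1]<y+8)
    if m.sum()>5:print(y,m.sum(),np.median(Q[m,0]).round(1),end=' | ')
E
```

```text
time: 2.9
tcp_pos: [0.5347, 0.0023, 0.2479]
ee_rot: [-0.087, 2.447, 0.032]
force: [-0.4, 0.4, 0.4]
finger_gap: -0.0004
gripper_force: 0.0
t 2.9 tcp [-91.3   4.2 247.9] edge [-71.9   4.3 241.9] lean 39.7 F [-0.4  0.4  0.4] gap -0.4
-200 288 0.6 | -192 287 0.5 | -184 283 0.5 | -176 286 0.5 | -168 287 0.4 | -160 280 0.5 | -152 284 0.4 | -144 290 0.5 | -136 285 0.4 | -128 287 0.4 | -120 283 0.5 | -112 285 0.4 | -104 282 0.4 | -96 288 0.4 | -88 405 11.6 | -80 260 12.3 | -72 252 12.3 | -64 254 12.4 | -56 256 12.3 | -48 250 12.2 | -40 207 11.4 | -32 283 0.4 | -24 280 0.3 | -16 288 0.3 | -8 285 0.3 | 0 271 0.3 | 8 287 0.3 | 16 283 0.3 | 24 285 0.2 | 32 283 0.2 | 40 282 0.2 | 48 280 0.2 | 56 275 0.3 | 64 282 0.3 | 72 277 0.3 | 80 280 0.2 | 88 280 0.2 | 96 280 0.3 | 104 273 0.2 | 112 287 0.2 | 120 275 0.2 | 128 292 0.1 | 136 270 0.5 | 144 278 0.5 | 152 280 0.5 | 160 273 0.6 | 168 283 0.5 | 176 279 0.6 | 184 278 0.5 | 192 273 0.5 |
```

View pics/w1.png

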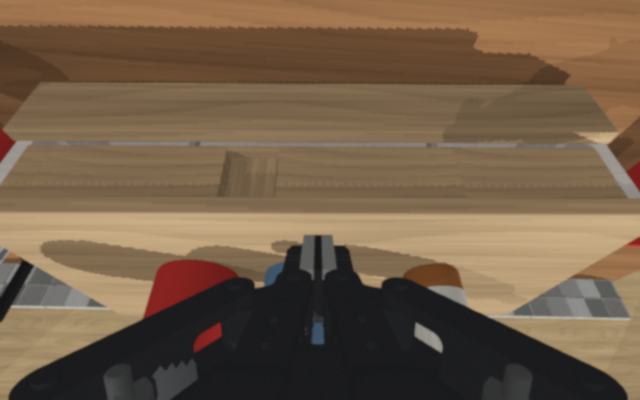

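The wrist picture shows the pocket at columns 222–278, row 175. Depth puts it at y ≈ -87.5 to -34.5, so its middle is about -61, with the plate 12 mm behind the face. I'm moving in front of it.

```bash
python3 go.py -40 -61 121 41
```

```text
t 2.95 tcp [-90.7   3.9 249.4] edge [-71.4   4.1 243.4] lean 39.9 F [-0.3 -0.5 -0.2] gap 0.2
([0.219, -0.326, 0.654], [0.0012, -0.0063, 0.0018])
```

```bash
python3 -m pendant '[[[0.05,-0.1,0.15],[0,0,0]],[[0.1,-0.2,0.3],[0,-0.003,0.001]],[[0.15,-0.3,0.45],[0,-0.006,0.001]],[[0.2,-0.326,0.6],[0,-0.006,0.001]],[[0.219,-0.326,0.654],[0.001,-0.006,0.002]],[[0.219,-0.326,0.654],[0.001,-0.006,0.002]],[[0.219,-0.326,0.654],[0.001,-0.006,0.002]]]'; python3 go.py -10 -61 121 41
```

```text
time: 3.82
tcp_pos: [0.5915, -0.0611, 0.1237]
ee_rot: [-0.078, 2.422, 0.027]
force: [0.7, -0.0, 0.0]
finger_gap: 0.0001
gripper_force: 0.0
t 3.83 tcp [-38.6 -62.7 123.7] edge [-19.1 -62.7 118.1] lean 41.2 F [ 0.7 -0.   0. ] gap 0.1
([-0.099, 0.009, 0.104], [-0.0006, 0.0011, 0.0001])
```

```bash
python3 -m pendant '[[[0.01,0.008,0.011],[0,0,0]],[[-0.015,0.008,0.033],[0,0,0]],[[-0.035,0.008,0.05],[0,0,0]],[[-0.055,0.008,0.067],[0,0,0]],[[-0.07,0.008,0.08],[0,0,0]],[[-0.085,0.008,0.093],[0,0,0]],[[-0.096,0.008,0.103],[0,0,0]],[[-0.096,0.008,0.103],[0,0,0]]]'; python3 go.py
```

```text
time: 4.82
tcp_pos: [0.6189, -0.0583, 0.1193]
ee_rot: [-0.077, 2.423, 0.027]
force: [0.2, 0.2, -0.2]
finger_gap: 0.0004
gripper_force: 0.0
t 4.83 tcp [-11.2 -61.7 119.3] edge [  8.3 -61.7 113.7] lean 41.1 F [ 0.2  0.2 -0.2] gap 0.4
```

In the pocket at 8 mm with no contact. Now pressing slowly.

```bash
python3 -m pendant '[[[-0.008,0,0.007],[0,0,0]],[[-0.015,0,0.013],[0,0,0]],[[-0.023,0,0.02],[0,0,0]],[[-0.028,0,0.025],[0,0,0]],[[-0.03,0,0.026],[0,0,0]],[[-0.03,0,0.026],[0,0,0]]]'; python3 go.py
```

```text
time: 5.58
tcp_pos: [0.6266, -0.0577, 0.1193]
ee_rot: [-0.077, 2.423, 0.027]
force: [-0.2, 0.7, 0.0]
finger_gap: -0.0002
gripper_force: 0.0
t 5.58 tcp [ -3.4 -61.6 119.3] edge [ 16.1 -61.7 113.8] lean 41.1 F [-0.2  0.7  0. ] gap -0.2
```

```bash
python3 -m pendant '[[[-0.004,0,0.003],[0,0,0]],[[-0.008,0,0.007],[0,0,0]],[[-0.011,0,0.01],[0,0,0]],[[-0.011,0,0.01],[0,0,0]]]'; python3 go.py;  python3 -m pendant '[[[-0.004,0,0.003],[0,0,0]],[[-0.008,0,0.007],[0,0,0]],[[-0.008,0,0.007],[0,0,0]]]'; python3 go.py
```

```text
time: 6.08
tcp_pos: [0.6297, -0.0576, 0.1193]
ee_rot: [-0.077, 2.423, 0.027]
force: [0.1, -0.3, -0.3]
finger_gap: -0.0
gripper_force: 0.0
t 6.08 tcp [ -0.3 -61.7 119.3] edge [ 19.1 -61.7 113.7] lean 41.1 F [ 0.1 -0.3 -0.3] gap -0.0
time: 6.45
tcp_pos: [0.6318, -0.0574, 0.1194]
ee_rot: [-0.077, 2.423, 0.027]
force: [0.5, 0.3, -0.1]
finger_gap: -0.0002
gripper_force: 0.0
t 6.45 tcp [  1.8 -61.7 119.4] edge [ 21.3 -61.7 113.8] lean 41.1 F [ 0.5  0.3 -0.1] gap -0.2
```

```bash
python3 - <<'E'
from go import *
p,d=save('wrist','w2.png')
cv2.imwrite('pics/w2c.png',cv2.resize(p[80:330,200:440],None,fx=2.2,fy=2.2,interpolation=2)[:,:,::-1])
i,f=cam('wrist');v,u=np.mgrid[0:400,0:640];P=np.stack([(u-i['cx'])/f*d,-(v-i['cy'])/f*d,-d],-1)
H=i['hand_eye'];T=(P@H[:3,:3].T+H[:3,3])*1000
m=(d>0)&(abs(T[...,1])<14)&(abs(T[...,0])<25)&(T[...,2]>-20)&(T[...,2]<30)
for r in range(180,300,4):
    k=m[r];
    if k.sum():print(r,k.sum(),np.median(T[r][k],0).round(1))
E
```

```text
200 52 [19.5  0.  20.1]
204 52 [17.4  0.  19.9]
208 50 [14.3 -0.5 22.5]
212 49 [11.2 -0.2 25.2]
216 49 [ 7.9  0.4 28.2]
220 50 [ 7.   0.1 23.7]
224 51 [ 5.3 -0.2 22. ]
228 51 [ 3.6 -0.2 20.2]
232 52 [ 2.   0.  18.3]
236 52 [10.9 -0.2 -9.7]
240 52 [ 10.9  -0.2 -14.3]
244 46 [ 10.6   0.6 -18.2]
248 27 [  7.2   6.2 -14.6]
252 27 [  7.2   6.4 -18.6]
```

View pics/w2c.png

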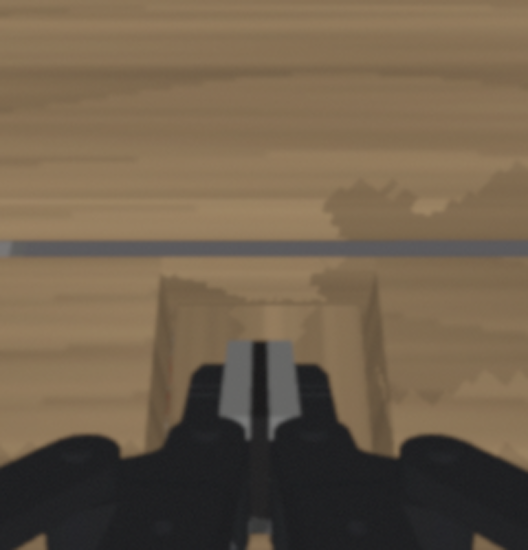

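The crop shows the fingertips inside the pocket but not yet at the plate. The depth readings suggest the nose tapers, so contact comes later than I computed. I'll drop 4 mm for overhang clearance and press on.

```bash
python3 -m pendant '[[[0.007,0,0.008],[0,0,0]],[[0.013,0,0.015],[0,0,0]],[[0.009,0,0.018],[0,0,0]],[[0.006,0,0.022],[0,0,0]],[[0.006,0,0.022],[0,0,0]]]'; python3 go.py;  python3 -m pendant '[[[-0.004,0,0.003],[0,0,0]],[[-0.008,0,0.007],[0,0,0]],[[-0.008,0,0.007],[0,0,0]]]'; python3 go.py
```

```text
time: 7.12
tcp_pos: [0.6338, -0.0573, 0.1153]
ee_rot: [-0.077, 2.423, 0.027]
force: [0.0, 0.4, 0.1]
finger_gap: -0.0001
gripper_force: 0.0
t 7.12 tcp [  3.8 -61.7 115.3] edge [ 23.3 -61.8 109.7] lean 41.1 F [0.1 0.4 0.1] gap -0.1
time: 7.5
tcp_pos: [0.636, -0.0572, 0.1153]
ee_rot: [-0.077, 2.423, 0.027]
force: [0.2, 1.0, -0.5]
finger_gap: 0.0002
gripper_force: 0.0
t 7.5 tcp [  6.  -61.7 115.3] edge [ 25.4 -61.8 109.7] lean 41.1 F [ 0.2  1.  -0.5] gap 0.2
```

```bash
python3 - <<'E'
from go import *
o=robot.get_obs();p,d=save('wrist','w3.png')
i,f=cam('wrist');v,u=np.mgrid[0:400,0:640];P=np.stack([(u-i['cx'])/f*d,-(v-i['cy'])/f*d,-d],-1)
H=i['hand_eye'];T=(P@H[:3,:3].T+H[:3,3])
Q=U.inv().apply((R.from_rotvec(o['ee_rot']).apply(T.reshape(-1,3))+o['tcp_pos'])-O).reshape(400,640,3)*1000;T=T*1000
for r in range(186,276,5):print(r,'finger310',T[r,310].round(1),Q[r,310].round(1),'plate285',Q[r,288].round(1),'rail',Q[r,230].round(1))
cv2.imwrite('pics/w3c.png',cv2.resize(p[80:330,200:440],None,fx=2.2,fy=2.2,interpolation=2)[:,:,::-1])
E
```

```text
186 finger310 [28.3 -4.9 15.1] [ -5.4 -66.6  85.2] plate285 [ -6.4 -77.8  85.9] rail [  -6.5 -107.2   86. ]
191 finger310 [  1.7  -7.1 111.7] [ 78.1 -69.   29.9] plate285 [ 78.8 -87.2  29.4] rail [  78.2 -134.7   29.9]
196 finger310 [ -1.5  -7.  108. ] [ 78.1 -69.   34.9] plate285 [ 78.2 -86.8  34.8] rail [  78.6 -134.1   34.5]
201 finger310 [20.6 -4.9 14.3] [ -0.2 -66.6  91. ] plate285 [  0.7 -78.1  90.4] rail [   0.  -107.9   90.8]
206 finger310 [18.1 -4.9 13.5] [  1.2 -66.6  93.1] plate285 [  0.8 -77.9  93.4] rail [   0.6 -107.7   93.5]
211 finger310 [13.9 -5.  18.4] [  7.6 -66.8  92.3] plate285 [  6.3 -78.4  93.1] rail [-1.00e-01 -1.07e+02  9.69e+01]
216 finger310 [10.4 -5.1 20.4] [ 11.5 -66.9  93. ] plate285 [ 11.9 -78.8  92.8] rail [   1.4 -107.    99. ]
221 finger310 [ 8.2 -5.1 18.7] [ 12.1 -66.8  95.8] plate285 [ 11.3 -78.6  96.2] rail [   1.7 -106.7  101.7]
226 finger310 [ 6.2 -5.  16.1] [ 11.9 -66.8  99. ] plate285 [ 11.8 -78.5  99. ] rail [   0.9 -106.   105. ]
231 finger310 [ 3.7 -5.  15.3] [ 13.2 -66.8 101.3] plate285 [ 12.4 -78.4 101.7] rail [   0.8 -105.6  107.8]
236 f
[... 179 characters left out ...]
107.7] rail [   1.7 -105.   112.8]
246 finger310 [ 11.   -4.2 -21.2] [-16.3 -65.9 124. ] plate285 [ 11.1 -77.8 111. ] rail [   0.4 -104.2  116.1]
251 finger310 [ 11.6  -4.1 -27.3] [-20.7 -65.7 128.3] plate285 [-11.2 -75.5 123.9] rail [   0.8 -104.   118.5]
256 finger310 [ 11.1  -4.  -30.8] [-22.7 -65.7 131.2] plate285 [-13.3 -75.1 127.2] rail [   0.7 -103.6  121. ]
261 finger310 [ 11.3  -3.9 -35.7] [-26.  -65.5 134.7] plate285 [-16.7 -74.7 130.8] rail [  -0.7 -102.8  124.1]
266 finger310 [ 10.7  -3.9 -38.6] [-27.5 -65.5 137.3] plate285 [-21.  -74.2 134.7] rail [  -0.4 -102.5  126.4]
271 finger310 [ 10.1  -3.8 -41.1] [-28.7 -65.4 139.7] plate285 [-36.4 -72.6 142.6] rail [   0.8 -102.5  128.3]
```

View pics/w3c.png

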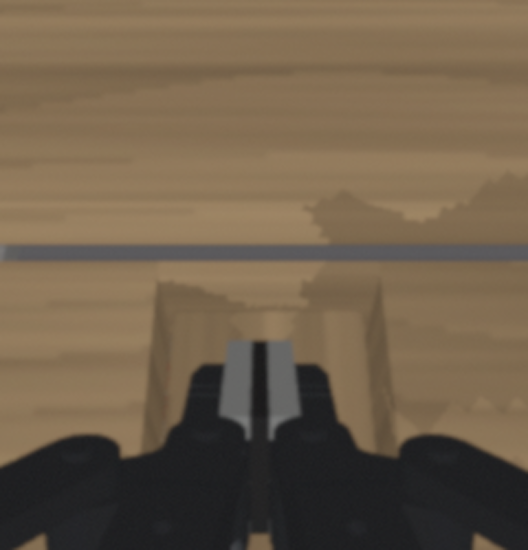

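The plate is still at x=12 and the visible finger ends at tool z≈-8. So the real tips are about 25 mm shorter than nose_length implies, and the foremost edge is at about (9, 129). I'll lower it to 115 and press by force.

```bash
sed -i 's/\[-11,0,17\]/[-11,0,-8]/' go.py; python3 -m pendant '[[[0.015,0,0.017],[0,0,0]],[[0.03,0,0.034],[0,0,0]],[[0.044,0,0.051],[0,0,0]],[[0.044,0,0.051],[0,0,0]],[[0.04,0,0.054],[0,0,0]],[[0.036,0,0.058],[0,0,0]],[[0.036,0,0.058],[0,0,0]]]'; python3 go.py;  python3 -m pendant '[[[-0.004,0,0.003],[0,0,0]],[[-0.008,0,0.007],[0,0,0]],[[-0.008,0,0.007],[0,0,0]]]'; python3 go.py
```

```text
time: 8.43
tcp_pos: [0.6383, -0.0571, 0.102]
ee_rot: [-0.077, 2.423, 0.027]
force: [0.4, -0.0, 0.5]
finger_gap: -0.0002
gripper_force: 0.0
t 8.43 tcp [  8.3 -61.8 102. ] edge [ 11.3 -61.8 115.2] lean 41.1 F [ 0.4 -0.1  0.5] gap -0.2
time: 8.8
tcp_pos: [0.6393, -0.0569, 0.1014]
ee_rot: [-0.076, 2.425, 0.027]
force: [-6.1, -0.8, 5.2]
finger_gap: 0.0
gripper_force: 3.1
t 8.8 tcp [  9.3 -61.7 101.4] edge [ 12.3 -61.7 114.7] lean 41.0 F [-6.1 -0.4  5.2] gap 0.0
```

```bash
for k in 1 ; do python3 -m pendant '[[[-0.004,0,0.003],[0,0,0]],[[-0.004,0,0.003],[0,0,0]]]' >/dev/null; python3 go.py; python3 -m pendant '[[[-0.004,0,0.003],[0,0,0]],[[-0.004,0,0.003],[0,0,0]]]'>/dev/null; python3 go.py; done
```

```text
t 9.05 tcp [  9.8 -61.6 101.2] edge [ 12.8 -61.6 114.5] lean 41.0 F [-8.7 -0.5  5.9] gap -0.1
t 9.3 tcp [ 10.6 -61.6 101.2] edge [ 13.7 -61.6 114.5] lean 41.0 F [-9.9  0.1  6.3] gap -0.0
```

```bash
cat > plate.py <<'E'
from go import *
def look(fn):
    o=robot.get_obs();p,d=save('wrist',fn)
    i,f=cam('wrist');v,u=np.mgrid[0:400,0:640];P=np.stack([(u-i['cx'])/f*d,-(v-i['cy'])/f*d,-d],-1)
    H=i['hand_eye'];T=(P@H[:3,:3].T+H[:3,3])
    Q=U.inv().apply((R.from_rotvec(o['ee_rot']).apply(T.reshape(-1,3))+o['tcp_pos'])-O).reshape(400,640,3)*1000
    return p,d,T*1000,Q
if __name__=='__main__':
    import sys
    p,d,T,Q=look(sys.argv[1])
    def med(y0,y1,z0,z1):
        m=(d>0)&(Q[...,1]>y0)&(Q[...,1]<y1)&(Q[...,2]>z0)&(Q[...,2]<z1)&(abs(Q[...,0]-5)<30);return m.sum(),np.median(Q[m][:,0]).round(2)
    print('plate',med(-84,-79,97,112),med(-45,-39,97,112),med(-70,-50,96,101),'rail',med(-110,-95,97,112),med(-28,-15,97,112))
    for r in range(180,260,4):print(r,T[r,310].round(1),Q[r,310].round(1))
E
python3 plate.py w4.png
```

```text
plate (np.int64(259), np.float64(13.69)) (np.int64(338), np.float64(13.66)) (np.int64(40), np.float64(12.78)) rail (np.int64(974), np.float64(0.37)) (np.int64(854), np.float64(0.27))
180 [34.9 -4.5 -1. ] [-16.4 -66.1  79.1]
184 [33.7 -4.5 -4. ] [-17.5 -66.   82.2]
188 [31.9 -4.5 -4.5] [-16.5 -66.   83.7]
192 [30.3 -4.4 -5.5] [-15.9 -66.   85.5]
196 [28.1 -4.5 -4.2] [-13.4 -66.1  86. ]
200 [25.7 -4.5 -2.3] [-10.4 -66.1  86.1]
204 [23.2 -4.6 -0.1] [ -7.  -66.2  86.2]
208 [20.3 -4.7  2.8] [ -2.9 -66.3  85.8]
212 [-11.8  -6.9  97.6] [ 83.5 -68.8  35.3]
216 [-17.   -7.  103.1] [ 91.  -68.9  34.5]
220 [15.  -4.7  0.4] [ -0.5 -66.3  91.1]
224 [12.8 -4.7  0.9] [  1.5 -66.3  92.2]
228 [10.6 -4.7  1.5] [  3.6 -66.3  93.2]
232 [ 7.3 -4.8  4.6] [  8.1 -66.4  93. ]
236 [11.  -4.5 -9.9] [ -4.2 -66.  101.5]
240 [ 11.2  -4.3 -15.1] [ -7.8 -65.9 105.3]
244 [ 11.2  -4.3 -19.6] [-10.7 -65.8 108.6]
248 [ 10.8  -4.2 -22.7] [-12.4 -65.7 111.3]
252 [ 11.   -4.1 -27. ] [-15.4 -65.6 114.4]
256 [ 11.3  -4.  -31.4] [-18.5 -65.5 117.5]
```

The plate has moved 1.5 mm, but the excess force (-6, +6) lies along the tool axis. That suggests the gripper body is bearing on the top's front edge. I'll back off and lean further, which clears both.

```bash
python3 -m pendant '[[[0.011,0,-0.01],[0,0,0]],[[0.023,0,-0.02],[0,0,0]],[[0.03,0,-0.026],[0,0,0]],[[0.03,0,-0.026],[0,0,0]]]'; python3 go.py 5.5 -61.5 106.4 52
```

```text
time: 9.85
tcp_pos: [0.6341, -0.0573, 0.1018]
ee_rot: [-0.077, 2.423, 0.027]
force: [-0.3, -1.2, -0.5]
finger_gap: -0.0001
gripper_force: 0.0
t 9.85 tcp [  4.2 -61.7 101.8] edge [  7.2 -61.7 115.1] lean 41.1 F [-0.4 -1.2 -0.5] gap -0.1
([-0.02, 0.001, -0.013], [-0.0007, -0.0606, -0.0003])
```

```bash
python3 -m pendant '[[[-0.005,0,-0.003],[0,-0.015,0]],[[-0.01,0,-0.006],[0,-0.03,0]],[[-0.015,0,-0.01],[0,-0.045,0]],[[-0.02,0,-0.013],[0,-0.06,0]],[[-0.02,0,-0.013],[0,-0.06,0]]]'; python3 go.py 13 -61.5 106.4 52
```

```text
time: 10.48
tcp_pos: [0.6346, -0.057, 0.1051]
ee_rot: [-0.07, 2.237, 0.034]
force: [-0.5, 0.4, -0.4]
finger_gap: -0.0001
gripper_force: 0.0
t 10.47 tcp [  4.6 -61.5 105.1] edge [  5.1 -61.5 118.7] lean 51.8 F [-0.4  0.4 -0.4] gap -0.1
([-0.031, -0.0, 0.029], [-0.0006, -0.0014, -0.0005])
```

```bash
python3 -m pendant '[[[-0.007,0,0.008],[0,0,0]],[[-0.013,0,0.016],[0,0,0]],[[-0.019,0,0.024],[0,0,0]],[[-0.025,0,0.031],[0,0,0]],[[-0.025,0,0.031],[0,0,0]]]' >/dev/null; python3 go.py; python3 -m pendant '[[[-0.003,0,0.004],[0,0,0]],[[-0.006,0,0.008],[0,0,0]],[[-0.006,0,0.008],[0,0,0]]]' >/dev/null; python3 go.py
```

```text
t 11.1 tcp [ 13.  -61.8 106.7] edge [ 13.5 -61.8 120.3] lean 51.9 F [-6.  -0.5  5.5] gap 0.4
t 11.47 tcp [ 14.7 -61.8 106.6] edge [ 15.2 -61.8 120.2] lean 51.9 F [-9.7 -0.5  8. ] gap -0.1
```

```bash
python3 -m pendant '[[[-0.004,0,-0.003],[0,0,0]],[[-0.008,0,-0.006],[0,0,0]],[[-0.008,0,-0.006],[0,0,0]]]' >/dev/null; python3 go.py; python3 plate.py w5.png | head -1
```

```text
t 11.85 tcp [ 14.4 -61.6 107.4] edge [ 14.9 -61.6 121. ] lean 51.7 F [-5.3 -1.2 -1.2] gap 0.2
plate (np.int64(296), np.float64(15.58)) (np.int64(354), np.float64(15.34)) (np.int64(279), np.float64(15.35)) rail (np.int64(1054), np.float64(0.34)) (np.int64(910), np.float64(0.32))
```

Adding a slight lift removed the vertical friction. The force is now 5.3 N at 3 mm, matching the spring. Continuing.

```bash
python3 -m pendant '[[[-0.005,0,0.0024],[0,0,0]],[[-0.01,0,0.005],[0,0,0]],[[-0.013,0,0.006],[0,0,0]],[[-0.013,0,0.006],[0,0,0]]]' >/dev/null; python3 go.py; python3 -m pendant '[[[-0.005,0,0.0024],[0,0,0]],[[-0.007,0,0.003],[0,0,0]],[[-0.007,0,0.003],[0,0,0]]]' >/dev/null; python3 go.py;python3 plate.py w6.png | head -1
```

```text
t 12.4 tcp [ 15.4 -61.5 107.3] edge [ 15.9 -61.5 120.9] lean 51.6 F [-9.9 -1.8 -1.2] gap -0.0
t 12.78 tcp [ 16.  -61.5 107.4] edge [ 16.6 -61.5 121. ] lean 51.5 F [-11.1  -1.8  -2.3] gap -0.1
plate (np.int64(292), np.float64(17.01)) (np.int64(362), np.float64(16.93)) (np.int64(284), np.float64(16.85)) rail (np.int64(1067), np.float64(0.42)) (np.int64(928), np.float64(0.33))
```

```bash
python3 - <<'E'
from go import *
stat();o=robot.get_obs();F=U.inv().apply(o['force']);print(F.round(2),U.inv().apply(o['moment']).round(3))
p=np.load('pics/w6.png.npz')['p'];cv2.imwrite('pics/w6c.png',cv2.resize(p[60:400,120:520],None,fx=1.7,fy=1.7,interpolation=2)[:,:,::-1])
E
```

```text
t 12.82 tcp [ 16.  -61.5 107.4] edge [ 16.6 -61.5 120.9] lean 51.5 F [-10.6  -1.9  -1.4] gap 0.2
[-10.61  -1.92  -1.37] [-0.282  2.539 -0.361]
```

View pics/w6c.png

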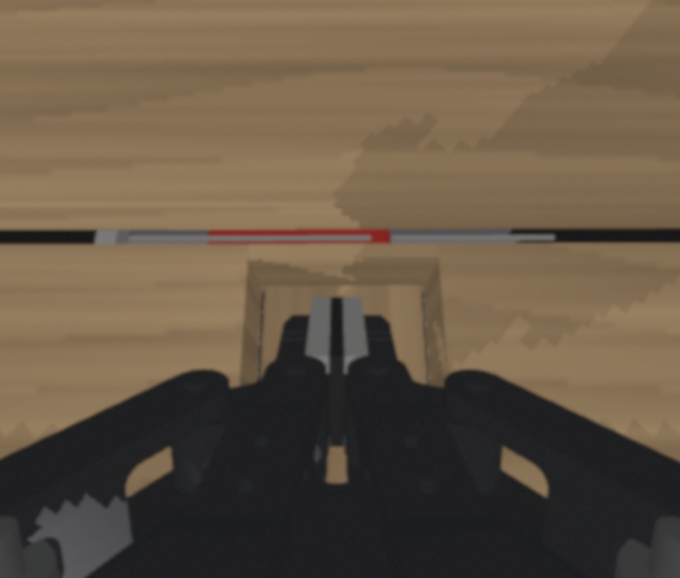

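```bash
python3 - <<'E'
from plate import *
p,d,T,Q=look('w7.png')
for v,u in((282,236),(284,245),(290,225),(282,395),(284,390),(255,290),(250,292),(262,285),(275,280),(285,268),(285,300)):print(v,u,T[v,u].round(1),Q[v,u].round(1))
E
```

```text
282 236 [ 13.9 -26.7 -55.3] [-36.1 -88.  130.9]
284 245 [ 12.9 -24.1 -54.7] [-34.9 -85.4 131.4]
290 225 [ 12.4 -29.7 -57.5] [-36.8 -91.  133.5]
282 395 [ 13.9  23.2 -55.2] [-35.7 -38.1 131. ]
284 390 [ 12.4  22.  -53.9] [-33.8 -39.3 131.3]
255 290 [  7.2 -12.6 -21.4] [ -5.3 -74.1 115. ]
250 292 [  7.2 -12.2 -16.2] [ -1.1 -73.7 111.8]
262 285 [  7.3 -14.1 -28.1] [-10.6 -75.5 119.1]
275 280 [ 12.2 -13.8 -47.7] [-28.9 -75.1 127.5]
285 268 [  7.5 -18.3 -46.1] [-24.8 -79.6 130.2]
285 300 [ 12.7  -6.7 -55. ] [-34.9 -68.  131.7]
```

Nothing else is near contact, so the load is on the plate only and still moderate. Continuing to press.

```bash
python3 -m pendant '[[[-0.003,0,0.004],[0,0,0]],[[-0.006,0,0.008],[0,0,0]],[[-0.006,0,0.008],[0,0,0]]]' >/dev/null; python3 go.py; python3 -m pendant '[[[-0.003,0,0.004],[0,0,0]],[[-0.005,0,0.006],[0,0,0]],[[-0.005,0,0.006],[0,0,0]]]' >/dev/null; python3 go.py;python3 plate.py w8.png | head -1
```

```text
t 13.25 tcp [ 18.5 -61.5 107.4] edge [ 19.1 -61.5 121. ] lean 51.5 F [-8.9 -2.7 -3.8] gap -0.1
t 13.62 tcp [ 19.5 -61.5 107.3] edge [ 20.1 -61.5 120.9] lean 51.5 F [-13.   -2.2   0.3] gap -0.1
plate (np.int64(287), np.float64(20.41)) (np.int64(355), np.float64(20.32)) (np.int64(282), np.float64(20.31)) rail (np.int64(1122), np.float64(0.34)) (np.int64(969), np.float64(0.27))
```

Plate fully in (8 mm). Back out and look.

```bash
python3 -m pendant '[[[0.006,0,-0.008],[0,0,0]],[[0.016,0,-0.02],[0,0,0]],[[0.03,0,-0.04],[0,0,0]],[[0.06,0,-0.08],[0,0,0]],[[0.1,0,-0.13],[0,0,0]],[[0.15,0,-0.2],[0,0,0]],[[0.15,0,-0.3],[0,0,0]],[[0.15,0,-0.4],[0,0,0]],[[0.15,0,-0.4],[0,0,0]]]'; python3 - <<'E'
from plate import *
stat();p,d,T,Q=look('w9.png')
m=(d>0)&(abs(Q[...,1])<200)&(Q[...,2]>82)&(Q[...,2]<90)&(Q[...,0]<-0)&(Q[...,0]>-220)
x=Q[m][:,0];print('drawer top x range',np.percentile(x,[1,50,99]).round(1),m.sum(),np.median(Q[m][:,2]))
E
```

```text
time: 14.8
tcp_pos: [0.5714, -0.0615, 0.1377]
ee_rot: [-0.071, 2.233, 0.032]
force: [0.4, 0.3, -0.8]
finger_gap: 0.0001
gripper_force: 0.0
t 14.8 tcp [-58.7 -61.8 137.7] edge [-58.3 -61.8 151.3] lean 52.0 F [ 0.4  0.2 -0.8] gap 0.1
drawer top x range [-67.9 -63.2  -0.6] 11630 85.78677614973468
```

The drawer is ajar, its front spanning x=-68 to -52. Now I position to hook it at mid-width with a lean of 25°.

```bash
python3 go.py -50 0 140 25
```

```text
t 14.85 tcp [-58.1 -62.  137.5] edge [-57.6 -62.  151.1] lean 52.0 F [ 0.1  0.2 -0.4] gap -0.2
([-0.035, 0.31, 0.023], [-0.001, 0.1502, -0.0002])
```

```bash
python3 -m pendant '[[[-0.01,0.06,0],[0,0.04,0]],[[-0.02,0.12,0.01],[0,0.08,0]],[[-0.03,0.2,0.02],[0,0.12,0]],[[-0.035,0.28,0.023],[0,0.15,0]],[[-0.035,0.31,0.023],[0,0.15,0]],[[-0.035,0.31,0.023],[0,0.15,0]]]' >/dev/null; python3 go.py -27 0 100 25;python3 go.py -25 0 66 25
```

```text
t 15.6 tcp [-51.2   1.  137.5] edge [-44.6   1.  149.4] lean 24.9 F [-1.2 -0.  -0.3] gap -0.1
([-0.031, -0.004, 0.221], [-0.0004, -0.0007, -0.0003])
t 15.6 tcp [-51.2   1.  137.5] edge [-44.6   1.  149.4] lean 24.9 F [-1.2 -0.  -0.3] gap -0.1
([0.031, -0.004, 0.38], [-0.0004, -0.0007, -0.0003])
```

```bash
python3 -m pendant '[[[-0.01,0,0.07],[0,0,0]],[[-0.02,0,0.14],[0,0,0]],[[-0.031,0,0.2],[0,0,0]],[[-0.031,0,0.22],[0,0,0]],[[-0.02,0,0.25],[0,0,0]],[[-0.01,0,0.28],[0,0,0]],[[0,0,0.305],[0,0,0]],[[0,0,0.305],[0,0,0]]]' >/dev/null; python3 go.py -25 0 66 25; python3 plate.py w10.png|head -0;python3 - <<'E'
from plate import *
p,d,T,Q=look('w11.png')
m=(d>0)&(abs(Q[...,1])<200)&(abs(Q[...,1])>25)&(Q[...,2]>82)&(Q[...,2]<90)&(Q[...,0]<-20)&(Q[...,0]>-220)
print(np.percentile(Q[m][:,0],[1,50,99]).round(1),m.sum())
E
```

```text
t 16.6 tcp [-25.2   0.4  83.1] edge [-18.6   0.4  95. ] lean 24.8 F [-0.3  0.1 -0.3] gap -0.1
([0.035, -0.002, 0.078], [-0.0005, -0.0009, -0.0005])
[-67.5 -61.1 -51.3] 17608
  return _methods._mean(a, axis=axis, dtype=dtype,
  ret = ret.dtype.type(ret / rcount)
Exception ignored on flushing sys.stdout:
BrokenPipeError: [Errno 32] Broken pipe
```

Inner edge at -51.5; the finger is in the slot with no contact. Going down the last 17 mm gently.

```bash
python3 -m pendant '[[[0.01,0,0.02],[0,0,0]],[[0.018,0,0.04],[0,0,0]],[[0.027,0,0.06],[0,0,0]],[[0.035,0,0.078],[0,0,0]],[[0.035,0,0.078],[0,0,0]]]' >/dev/null; python3 go.py -35 0 66 25
```

```text
t 17.32 tcp [-24.9   0.4  65.9] edge [-18.3   0.4  77.8] lean 24.8 F [-0.3  0.6 -0.5] gap -0.1
([0.045, -0.002, -0.022], [-0.0005, -0.0009, -0.0005])
```

```bash
python3 -m pendant '[[[0.012,0,-0.006],[0,0,0]],[[0.024,0,-0.011],[0,0,0]],[[0.036,0,-0.017],[0,0,0]],[[0.048,0,-0.022],[0,0,0]],[[0.06,0,-0.028],[0,0,0]],[[0.072,0,-0.034],[0,0,0]],[[0.072,0,-0.034],[0,0,0]]]' >/dev/null; python3 go.py
```

```text
t 18.2 tcp [-40.8   0.3  66.5] edge [-34.2   0.3  78.4] lean 24.9 F [-0.5 -0.1  0.6] gap 0.0
```

```bash
python3 -m pendant '[[[0.02,0,-0.009],[0,0,0]],[[0.04,0,-0.019],[0,0,0]],[[0.06,0,-0.028],[0,0,0]],[[0.08,0,-0.037],[0,0,0]],[[0.1,0,-0.047],[0,0,0]],[[0.12,0,-0.056],[0,0,0]],[[0.14,0,-0.065],[0,0,0]],[[0.16,0,-0.075],[0,0,0]]]' >/dev/null; python3 go.py; python3 - <<'E'
from plate import *
p,d,T,Q=look('w12.png')
m=(d>0)&(abs(Q[...,1])<200)&(abs(Q[...,1])>25)&(Q[...,2]>83)&(Q[...,2]<90)&(Q[...,0]<-30)&(Q[...,0]>-220)
print(np.percentile(Q[m][:,0],[1,50,99]).round(1),m.sum())
E
```

```text
t 19.2 tcp [-76.1   0.4  66.7] edge [-69.5   0.4  78.6] lean 24.9 F [ 1.  -1.3  0.2] gap -0.2
[-113.5 -106.5  -32.3] 17529
```

Drawer follows, at about 97 mm. Pulling 35 mm more.

```bash
python3 -m pendant '[[[0.02,0,-0.009],[0,0,0]],[[0.04,0,-0.019],[0,0,0]],[[0.06,0,-0.028],[0,0,0]],[[0.08,0,-0.037],[0,0,0]],[[0.1,0,-0.047],[0,0,0]],[[0.12,0,-0.056],[0,0,0]],[[0.14,0,-0.065],[0,0,0]],[[0.16,0,-0.075],[0,0,0]],[[0.16,0,-0.075],[0,0,0]],[[0.16,0,-0.075],[0,0,0]]]' >/dev/null; python3 go.py -102 0 66 25
```

```text
t 20.5 tcp [-111.6    0.6   66.6] edge [-104.9    0.6   78.5] lean 24.9 F [ 0.5 -0.7  0. ] gap -0.2
([-0.042, -0.003, 0.023], [-0.0005, -0.0008, -0.0005])
```

```bash
python3 -m pendant '[[[-0.018,0,0.008],[0,0,0]],[[-0.036,0,0.017],[0,0,0]],[[-0.036,0,0.017],[0,0,0]],[[-0.06,0,-0.03],[0,0,0]],[[-0.1,0,-0.12],[0,0,0]],[[-0.16,0,-0.25],[0,0,0]],[[-0.22,0,-0.38],[0,0,0]],[[-0.27,0,-0.48],[0,0,0]],[[-0.29,0,-0.53],[0,0,0]],[[-0.29,0,-0.53],[0,0,0]],[[-0.29,0,-0.53],[0,0,0]]]' >/dev/null; python3 - <<'E'
from plate import *
stat();p,d,T,Q=look('w13.png')
m=(d>0)&(abs(Q[...,1])<200)&(Q[...,2]>83)&(Q[...,2]<90)&(Q[...,0]<-90)&(Q[...,0]>-220)
print(np.percentile(Q[m][:,0],[1,50,99]).round(1),m.sum())
save('scene','s1.png')
E
```

```text
t 21.88 tcp [-103.9    0.8  186.4] edge [-97.3   0.8 198.3] lean 24.8 F [ 0.2 -0.1 -0.9] gap -0.2
[-149.4 -142.2 -133.7] 15153
```

View pics/s1.png

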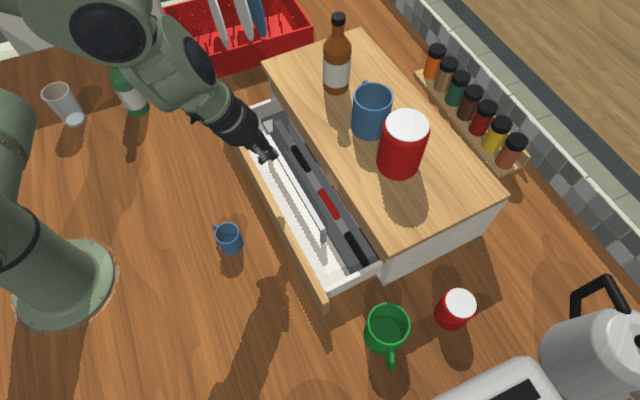

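The picture shows the drawer open by about 133 mm. The mug (372,110), caddy (403,145) and bottle (337,55) have not moved, and the gripper at (262,150) is clear above the drawer.

```bash
python3 -c "
from cell import robot
print(robot.hand_in())"
```

```text
the job is handed in; nothing more can be done
None
```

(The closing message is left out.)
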